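# Open the ripening box's casement to its widest stay hole

### The arm

A 6-joint arm with a two-finger parallel gripper is mounted at the origin on the work surface; the furniture and walls round the work are solid. World frame = base frame: x ahead of the robot, y to its left, z up, the work surface at z = 0. Lengths are in m, angles in degrees, forces in N, time in s.
With the tool pointing down it reaches from about 0.3 to 0.75 m from the base axis. Payload 8.5 kg.
Tool frame: the origin (TCP) lies between the finger pads; the fingertips stand 17 mm ahead of it and the grasp point (between the pads) lies 2 mm behind it; z points along the fingers, y is the direction in which the jaws open and shut (so a half turn about z gives the same grasp; the last joint's range is limited). The gripper opens to 85 mm and grips with 20 to 120 N. Pads are 22 mm wide; open, the fingers measure 114 mm over their backs; the gripper's body (76 mm by 85 mm) begins 54 mm behind the grasp point. The pads swing forward as they close: fully open they stand 13 mm farther back than shut.
Start: joints at [56.075, 21.807, 74.336, -0, 83.858, -12.336], TCP at [0.202, 0.511, 0.248] pointing down, gripper open.
Joint ranges: [-178.18, 178.18], [-50.72, 133.34], [12.68, 142.11], [-81.47, 261.47], [9.98, 163.14], [-165.26, 165.26]. Speed limits (degrees/s): [136.94, 136.94, 180, 180, 180, 180].

### API

Orientations are given as a 3x3 rotation matrix whose columns are the frame's x, y, z axes.
In Python, from rig import readout, eyes, env gives the robot as it stands.
- The arm moves only by the tool arm_command, never from a script. Its argument "rows" is text: rows parted by semicolons, each of 7 numbers parted by spaces: the closure, from 0 (fully open) to 1 (shut), then the shift along the tool's x, y, z in mm, then the turn, a rotation vector about the tool's x, y, z in degrees. In form: grip dx dy dz rx ry rz; .... A call has 1 to 5 rows; each row shifts and turns the commanded pose from where the row before left it, along the tool's axes as they then stand; what a row does not reach is not made up. A row lasts 1/12 s, in which the tool goes at most 41.7 mm and 7.16 degrees, less where a joint would pass 70% of its speed; a pose out of reach is approached as far as the arm can. A call with a gripper value outside its range is refused whole. The fingers move at their own pace and stop on an object; "squeeze" is the grip in N (left out, the last holds). Time passes only in rows, so rows that do not move let the fingers close. It gives the time, the measured TCP pose, the force and the opening at its end, in the units of the state.
- readout.observe(): the state, without advancing time (a new reading comes with each control period).
- eyes.get_image(name): name is "scene" or "top" or "wrist"; returns the picture (480x640x3 uint8, red, green, blue); there is no depth.
- eyes.camera_model(name): a dict with "mtx" (3x3 intrinsics, pixels), "view" (4x4, takes a point from world to camera coordinates). Camera axes: x right, y up, looking along -z (the intrinsics and any distortion apply to the point x, -y, -z); pixel columns grow to the right and rows downward; lengths in m; the calibration is good to about 2 mm. A picture is of the moment at which its call begins: read the wrist's pose just before it. camera_model takes no time and is no camera call; for the wrist camera it gives the pose at the moment of the call.
- env.close_job(): hands the job in, once; it reports no verdict.
The state is a dict: "time_s": time; "q": joint angles; "qvel": joint speeds; "joint_efforts": joint torques, N m; "position": TCP position; "tool_rot": TCP orientation; "ft_force": force on the tool from outside, world axes, zero at the start; "wrist_torque": the same for the moment, N m; "grip_width": finger opening in m.
Only numpy, scipy, OpenCV 4.12 (cv2) and the standard library are available. Lean on these libraries where they do the work, as an engineer would, in place of code of your own. Each camera call takes 0.05 s, during which the arm holds its last target. There are 200 camera calls.

### The job

Air the tomatoes: lift the stay bar of the glazed box off its pin, draw the little casement window open with it, and drop the hole nearest the window over the pin so that the bar lies flat again and the window stays wide open.

Things in the scene. Friction and masses are not known exactly. Their poses are not given: they have to be found in the camera images.
- stay_knob (a point): On the axis of the upright round wooden knob (22 mm wide, 38 mm tall) at the tail of the stay, 24 mm above the bar's top face, 59 mm above the worktop when the bar lies flat. x: along the bar, away from the window; z: up from the bar. The stay is a flat steel bar 40 wide, 5 thick, with three 26 mm holes; underside 30 mm up. It pivots at the window's foot: swivels, tips up, falls when let go.
- hole_near (a point): Centre of the stay hole nearest the window, mid-thickness, 127 mm from the knob and 85 mm from the pivot along the bar (other holes 127 and 169 mm, knob 212 mm from the pivot). Axes as stay_knob. Starts 84 mm short of the pin, which is in the outermost hole. It rises 0.4 times as far as the knob: lift the knob 50 mm to pass the bar over the pin.
- pin_top (a point): Rounded tip of the fixed upright steel pin, 8 mm across, on the 15 mm thick sill board of the box; the tip is 41 mm above the worktop, 6 mm above the top face of the flat bar. z is up. The bar lies level at pin height by itself, just above a 13 mm wide collar on the pin's foot.
- ripening_box: Fixed wood and glass box at the robot's left, 340 wide, 150 deep, 170 mm high; origin under the middle of its front face; -x points out of the front over the sill. Its casement (198 mm wide, top 150 mm up) swings out on the +y side. Pulling the knob along the bar, away from the box, opens it: under 2 N, stays where left, and the bar's heading is the same again at the last hole (within 8 degrees).

How it is judged (in metres and radians):
At the end, for the whole second after the job is handed in: The stay's hole nearest the window sits over the pin (centres within 14 mm seen from above, the hole's centre more than 5 mm below the pin's tip) and the bar lies flat again (within 0.06 rad of level, knob point lower than 68 mm), let go (horizontal distance between hole_near and pin_top below 0.014 m and z of hole_near in the frame of pin_top below -0.005 m and height (world z) of stay_knob below 0.068 m and angle between stay_knob's own z axis and vertical below 0.06 rad); the robot touches nothing.
It also fails if it takes over 35 s, if anything falls off the work surface, if the arm or the gripper's body presses on something with over 40 N, if the wrist force passes 120 N, or if a joint passes its speed limit or range.

## Working session

There is one attempt and no reset: what is moved stays moved. The work goes in short steps, Python scripts to look and compute and a tool call to move; the robot and the scene stay as the last step left them, time stands still between calls to the robot, and variables do not carry over. Pictures are saved under pics/ and viewed, about 8 in all and at most 12, crops included, and the job is handed in when it is done.

Besides the shell and the picture viewer there is one more tool, called as name(argument=value, ...) on one line, values as JSON. arm_command: Moves the arm, as the interface text tells. Its arguments: {"type":"object","properties":{"rows":{"type":"string"},"squeeze":{"type":"number"}},"required":["rows"]}

```bash
mkdir -p pics; cat > h.py <<'E'
import numpy as np, cv2
from rig import readout, eyes, env
def snap(n,f,crop=None):
    im=eyes.get_image(n); cv2.imwrite('pics/raw_'+f+'.png',im[:,:,::-1]); return im
def ray(n,uv,m=None):
    m=m or eyes.camera_model(n); V=np.array(m['view']); K=np.array(m['mtx'])
    d=np.linalg.inv(K)@[uv[0],uv[1],1]; d=V[:3,:3].T@(d*[1,-1,-1]); c=-V[:3,:3].T@V[:3,3]
    return c,d/np.linalg.norm(d)
def onz(n,uv,z,m=None):
    c,d=ray(n,uv,m); return c+d*(z-c[2])/d[2]
def proj(n,p,m=None):
    m=m or eyes.camera_model(n); V=np.array(m['view']); K=np.array(m['mtx'])
    q=V[:3,:3]@p+V[:3,3]; q=K@(q*[1,-1,-1]); return q[:2]/q[2]
E
python3 - <<'E'
from h import *
for k in('scene','top','wrist'):
    im=snap(k,k+'0'); m=eyes.camera_model(k); print(k,[x for x in m if x not in('mtx','view')],np.round(ray(k,(320,240))[0],3),np.round(m['mtx'],1).tolist())
s=readout.observe(); print(s['time_s'],s['position'],np.round(s['tool_rot'],3).tolist(),s['ft_force'],s['grip_width'])
a=[cv2.imread('pics/raw_%s0.png'%k) for k in('top','wrist')]
cv2.imwrite('pics/a.png',cv2.resize(np.hstack(a),(800,300)))
E
```

```text
scene [] [ 0.492 -0.361  0.657] [[552.9, 0.0, 325.5], [0.0, 552.9, 240.3], [0.0, 0.0, 1.0]]
top [] [0.523 0.225 0.895] [[540.0, 0.0, 322.2], [0.0, 540.0, 236.3], [0.0, 0.0, 1.0]]
wrist [] [0.128 0.541 0.374] [[397.5, 0.0, 320.0], [0.0, 397.5, 241.7], [0.0, 0.0, 1.0]]
0.15 [0.20226769 0.5112275  0.24786147] [[-0.93, 0.368, -0.001], [0.368, 0.93, -0.001], [0.0, -0.001, -1.0]] [0.13127766 0.41083404 0.0647099 ] 0.08563783913938992
```

View pics/raw_top0.png

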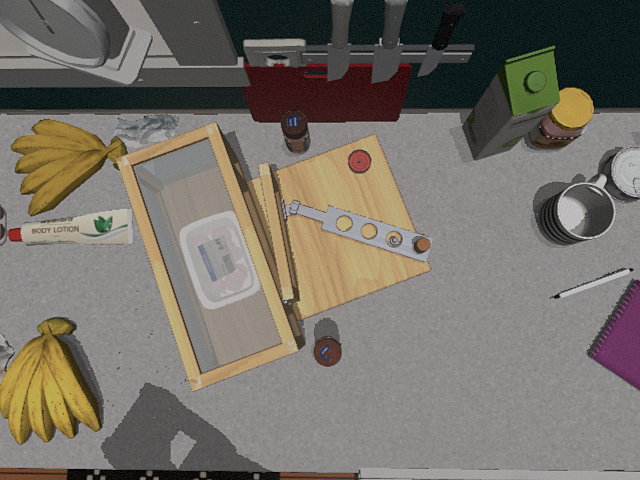

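View pics/raw_scene0.png

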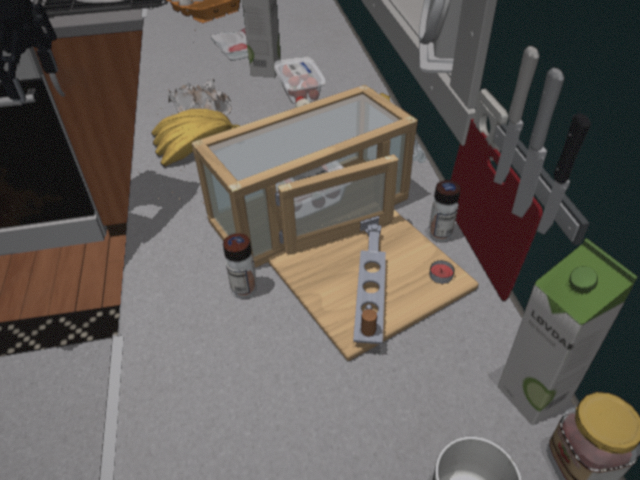

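The top view shows the knob at about (423,243), the pin in the outermost hole at about (394,240), the other holes at (369,231) and (344,223), and the window to the left. The scene view agrees, with the knob top at about (369,316). Next I'll refine these positions.

```bash
python3 - <<'E'
from h import *
im=cv2.imread('pics/raw_top0.png'); sc=cv2.imread('pics/raw_scene0.png')
a=cv2.resize(im[195:275,310:440],(780,480),interpolation=cv2.INTER_CUBIC)
b=cv2.resize(sc[290:350,340:400],(480,480),interpolation=cv2.INTER_CUBIC)
cv2.imwrite('pics/b.png',cv2.resize(np.hstack([a,b]),(800,305)))
for n,i,roi in(('top',im,(405,225,440,262)),('scene',sc,(345,295,395,345))):
    x0,y0,x1,y1=roi; h=cv2.cvtColor(i[y0:y1,x0:x1],cv2.COLOR_BGR2HSV)
    m=((h[...,0]<16)&(h[...,1]>80)).astype(np.uint8)
    k,l,st,c=cv2.connectedComponentsWithStats(m)
    for j in range(1,k):
        if st[j,4]>40: print(n,st[j],c[j]+[x0,y0])
for uv,z in(((423,243),.073),((394,240),.041),((369,231),.0325),((344,223),.0325)): print(uv,onz('top',uv,z).round(4))
print(onz('scene',(369,311),.073))
E
```

```text
top [ 10  13  15  15 153] [422.52941176 244.41830065]
scene [ 17  11  15  30 341] [368.6627566  321.31964809]
(423, 243) [0.6366 0.0922 0.073 ]
(394, 240) [0.6456 0.133  0.041 ]
(369, 231) [0.6613 0.1721 0.0325]
(344, 223) [0.6743 0.2125 0.0325]
[0.63809154 0.09571129 0.073     ]
```

View pics/b.png

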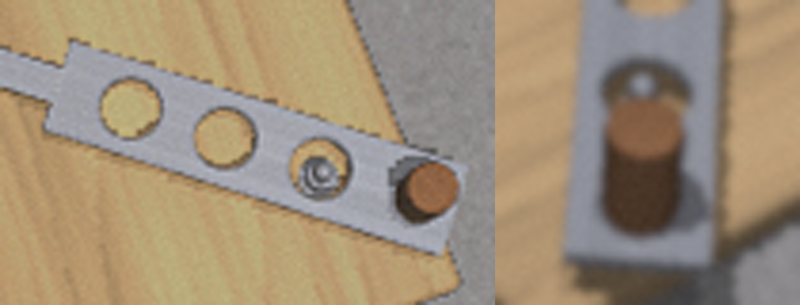

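The crop puts the knob top at (423.6,244.1), the hole centres at (344.4,223.3), (369.1,231.0) and (394.0,239.1), and the pin tip at (394,240). Now I'll plan the approach.

```bash
cat >> h.py <<'E'
from scipy.spatial.transform import Rotation as R
def plan(P1,R1,n,zs=None,s=None):
    s=s or readout.observe(); P0=np.array(s['position']);R0=R.from_matrix(s['tool_rot']); w=(R0.inv()*R.from_matrix(R1)).as_rotvec()
    for i in range(n):
        Ri=R0*R.from_rotvec(w*i/n); d=Ri.inv().apply((np.array(P1)-P0)/n)*1000
        print(i,d.round(1),np.degrees(w/n).round(2))
E
python3 - <<'E'
from h import *
k=(onz('top',(423.6,244.1),.073)+onz('scene',(368.7,311),.073))/2
h=[onz('top',u,.035) for u in((344.4,223.3),(369.1,231),(394,239.1))]; pin=onz('top',(394,240.1),.041)
b=(k-h[0])[:2]; print(k,h,pin,np.linalg.norm(b)); b/=np.linalg.norm(b); b2=(h[2]-h[0])[:2];b2/=np.linalg.norm(b2);print(b,b2)
x=np.array([-b2[0],-b2[1],0]); z=np.array([0,0,-1.]); R1=np.c_[x,np.cross(z,x),z]
plan([k[0],k[1],.248],R1,15)
E
```

```text
[0.6362837  0.09356635 0.073     ] [array([0.67335324, 0.21191126, 0.035     ]), array([0.66091794, 0.17212838, 0.035     ]), array([0.64791637, 0.13229265, 0.035     ])] [0.64543447 0.13296037 0.041     ] 0.12401479598391967
[-0.29891227 -0.9542806 ] [-0.30432989 -0.9525667 ]
0 [-37.2 -15.2  -0. ] [-0.    0.    5.74]
1 [-38.5 -11.4  -0. ] [-0.    0.    5.74]
2 [-39.4  -7.5  -0. ] [-0.    0.    5.74]
3 [-40.   -3.6  -0. ] [-0.    0.    5.74]
4 [-40.2   0.5  -0. ] [-0.    0.    5.74]
5 [-39.9   4.5  -0. ] [-0.    0.    5.74]
6 [-39.3   8.4  -0. ] [-0.    0.    5.74]
7 [-38.2  12.3  -0. ] [-0.    0.    5.74]
8 [-36.8  16.1  -0. ] [-0.    0.    5.74]
9 [-35.   19.7  -0. ] [-0.    0.    5.74]
10 [-32.8  23.1  -0. ] [-0.    0.    5.74]
11 [-30.4  26.3  -0. ] [-0.    0.    5.74]
12 [-27.6  29.2  -0. ] [-0.    0.    5.74]
13 [-24.5  31.8  -0. ] [-0.    0.    5.74]
14 [-21.2  34.1  -0. ] [-0.    0.    5.74]
```

arm_command(rows="0 -37.2 -15.2 0 0 0 5.74; 0 -38.5 -11.4 0 0 0 5.74; 0 -39.4 -7.5 0 0 0 5.74; 0 -40 -3.6 0 0 0 5.74; 0 -40.2 0.5 0 0 0 5.74")

```text
time_s: 0.57
position: [0.348, 0.3708, 0.2482]
tool_rot: [[-0.635, 0.772, -0.0], [0.772, 0.635, -0.0], [0.0, -0.0, -1.0]]
ft_force: [1.0, 0.7, 0.2]
grip_width: 0.0854
```

arm_command(rows="0 -39.9 4.5 0 0 0 5.74; 0 -39.3 8.4 0 0 0 5.74; 0 -38.2 12.3 0 0 0 5.74; 0 -36.8 16.1 0 0 0 5.74; 0 -35 19.7 0 0 0 5.74")

```text
time_s: 0.98
position: [0.4929, 0.2313, 0.2482]
tool_rot: [[-0.186, 0.983, -0.0], [0.983, 0.186, -0.0], [0.0, -0.0, -1.0]]
ft_force: [0.4, -0.1, -0.3]
grip_width: 0.0851
```

arm_command(rows="0 -32.8 23.1 0 0 0 5.74; 0 -30.4 26.3 0 0 0 5.74; 0 -27.6 29.2 10 0 0 5.74; 0 -24.5 31.8 25 0 0 5.74; 0 -21.2 34.1 20 0 0 5.74")

```text
time_s: 1.4
position: [0.6322, 0.0977, 0.1967]
tool_rot: [[0.309, 0.951, 0.0], [0.951, -0.309, 0.0], [0.0, 0.0, -1.0]]
ft_force: [0.2, 1.1, -0.1]
grip_width: 0.0855
```

arm_command(rows="0 0 0 20 0 0 0; 0 0 0 20 0 0 0; 0 0 0 0 0 0 0; 0 0 0 0 0 0 0")

```text
time_s: 1.73
position: [0.6308, 0.0993, 0.1571]
tool_rot: [[0.304, 0.953, -0.002], [0.953, -0.304, 0.0], [-0.001, -0.002, -1.0]]
ft_force: [0.1, 0.1, 1.1]
grip_width: 0.0857
```

```bash
python3 - <<'E'
from h import *
s=readout.observe(); m=eyes.camera_model('wrist'); im=snap('wrist','w1')
P=np.array(s['position']); print(P)
h=cv2.cvtColor(im,cv2.COLOR_RGB2HSV); k=((h[...,0]<14)&(h[...,1]>90)&(h[...,2]>60)).astype(np.uint8)
n,l,st,c=cv2.connectedComponentsWithStats(k)
for j in range(1,n):
    if st[j,4]>200: print(st[j],c[j],onz('wrist',c[j],.073,m))
print('proj knob',proj('wrist',np.array([.636,.0925,.073]),m))
E
```

```text
[0.63083467 0.09927469 0.15710698]
[ 493    0   57   55 2597] [520.40508279  24.16596072] [0.75656299 0.18447205 0.073     ]
[   0   98   53   33 1411] [ 22.36711552 113.67540751] [0.51081829 0.22054247 0.073     ]
[315 234  36  50 702] [332.43304843 258.46438746] [0.63725344 0.09855152 0.073     ]
proj knob [333.45680755 268.58317777]
```

View pics/raw_w1.png

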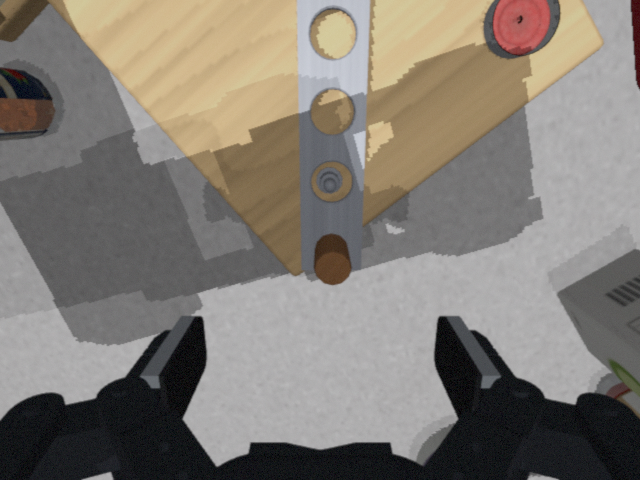

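The knob's top is at (333,266), within a few pixels of the prediction (333,268.6). The bar runs vertically in the picture, so the yaw is right. Now I'll centre over the knob, descend and grip.

arm_command(rows="0 -4.8 7 10 0 0 0; 0 0 0 30 0 0 0; 0 0 0 30 0 0 0; 0 0 0 28 0 0 0; 0 0 0 0 0 0 0")

```text
time_s: 2.2
position: [0.6343, 0.0924, 0.0551]
tool_rot: [[0.304, 0.953, -0.008], [0.953, -0.304, 0.0], [-0.002, -0.008, -1.0]]
ft_force: [0.2, 0.3, -1.4]
grip_width: 0.0856
```

arm_command(rows="0.5 0 0 0 0 0 0; 0.7 0 0 0 0 0 0; 0.9 0 0 0 0 0 0; 1 0 0 0 0 0 0; 1 0 0 0 0 0 0", squeeze=30)

```text
time_s: 2.62
position: [0.6369, 0.0925, 0.0611]
tool_rot: [[0.304, 0.953, 0.002], [0.953, -0.304, -0.0], [0.001, 0.002, -1.0]]
ft_force: [-0.1, 0.4, -0.4]
grip_width: 0.0254
```

arm_command(rows="1 0 0 0 0 0 0; 1 0 0 0 0 0 0; 1 0 0 0 0 0 0; 1 0 0 0 0 0 0")

```text
time_s: 2.95
position: [0.6365, 0.0925, 0.0599]
tool_rot: [[0.304, 0.953, 0.0], [0.953, -0.304, -0.0], [0.0, 0.0, -1.0]]
ft_force: [1.0, -1.0, 1.1]
grip_width: 0.0209
```

arm_command(rows="1 1.9 0 -11.8 0 -3.2 0; 1 1.9 0 -11.8 0 -3.2 0; 1 1.9 0 -11.8 0 -3.2 0; 1 1.9 0 -11.8 0 -3.2 0; 1 1.9 0 -11.8 0 -3.2 0", squeeze=40)

```text
time_s: 3.37
position: [0.6413, 0.1078, 0.1179]
tool_rot: [[0.293, 0.953, -0.084], [0.915, -0.304, -0.265], [-0.278, 0.0, -0.961]]
ft_force: [0.8, 0.9, -0.0]
grip_width: 0.021
```

arm_command(rows="1 0 0 0 0 0 0; 1 0 0 0 0 0 0")

```text
time_s: 3.53
position: [0.6413, 0.1085, 0.1167]
tool_rot: [[0.291, 0.953, -0.083], [0.917, -0.303, -0.261], [-0.274, 0.0, -0.962]]
ft_force: [0.4, 0.2, -0.8]
grip_width: 0.0212
```

arm_command(rows="1 -10.1 0 2.9 0 0 0; 1 -10.1 0 2.9 0 0 0; 1 -10.1 0 2.9 0 0 0; 1 -10.1 0 2.9 0 0 0; 1 -10.1 0 2.9 0 0 0")

```text
time_s: 3.95
position: [0.6249, 0.0558, 0.1171]
tool_rot: [[0.294, 0.952, -0.084], [0.915, -0.305, -0.262], [-0.275, 0.0, -0.961]]
ft_force: [3.1, -1.0, -0.8]
grip_width: 0.0207
```

arm_command(rows="1 -10.1 0 2.9 0 0 0; 1 -10.1 0 2.9 0 0 0; 1 -10.1 0 2.9 0 0 0; 1 0 0 0 0 0 0")

```text
time_s: 4.28
position: [0.6147, 0.0257, 0.1171]
tool_rot: [[0.293, 0.952, -0.086], [0.915, -0.305, -0.263], [-0.277, -0.002, -0.961]]
ft_force: [0.3, -0.9, 0.1]
grip_width: 0.0209
```

```bash
python3 - <<'E'
from h import *
s=readout.observe(); m=eyes.camera_model('wrist'); print(s['position']); w=snap('wrist','w2'); t=snap('top','t2')
cv2.imwrite('pics/c.png',cv2.resize(np.hstack([w[:,:,::-1],cv2.resize(t[130:370,180:500],(640,480))[:,:,::-1]]),(800,300)))
np.save('m2.npy',m,allow_pickle=True)
E
```

```text
[0.61470803 0.02571321 0.11705002]
```

View pics/c.png

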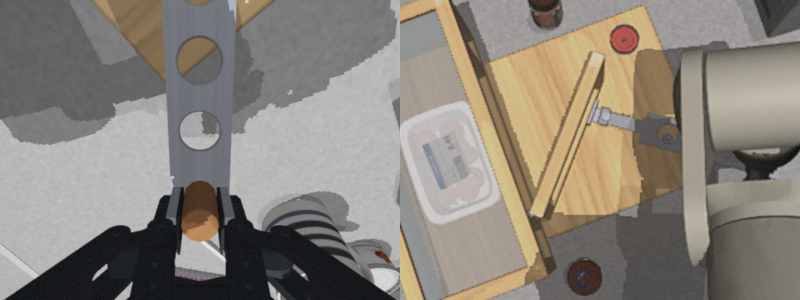

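The window is wide open. In the top view the near hole is at about (394,236), close to the pin at (394,240). I'll zoom in to check.

```bash
python3 - <<'E'
from h import *
t=cv2.imread('pics/raw_t2.png');w=cv2.imread('pics/raw_w2.png')
cv2.imwrite('pics/d.png',np.hstack([cv2.resize(t[205:265,330:410],(480,360),interpolation=cv2.INTER_CUBIC),w[0:360,240:440]]))
E
```

```text
(no output)
```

View pics/d.png

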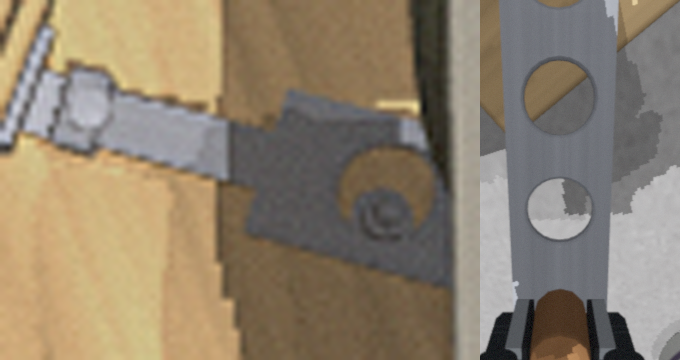

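```bash
python3 - <<'E'
from h import *
s=readout.observe(); T=np.array(s['tool_rot']); P=np.array(s['position'])
hn=onz('top',(394.5,237),.058); pin=onz('top',(393.3,240.5),.041); pv=onz('top',(345,221.2),.04)
k=P.copy(); print('hole',hn,'pin',pin,'piv',pv,'tcp',P)
d=(hn-pv)[:2]; print('pivot-hole',np.linalg.norm(d),np.degrees(np.arctan2(d[1],d[0])))
d=(P-hn)[:2]; print('tcp-hole',np.linalg.norm(d),np.degrees(np.arctan2(d[1],d[0])))
print('tool -x head',np.degrees(np.arctan2(-T[1,0],-T[0,0])))
# fingers frame: bar flat geometry using tcp as knob point, tilt from tool
tilt=np.arcsin(-T[2,0]); b=-T[:2,0]/np.linalg.norm(T[:2,0]); print('tilt',np.degrees(tilt))
for hd in (-107.7,-104,-110):
    b=np.array([np.cos(np.radians(hd)),np.sin(np.radians(hd))])
    kn=P[:2]-b*0  # tcp
    r=np.array([212,27]); c,si=np.cos(tilt),np.sin(tilt); along=(c*212-si*27)/1000
    pivx=P[:2]-b*along; print(hd,'pivot',pivx,'flat hole',pivx+b*.085,'now hole',pivx+b*.085*c)
E
```

```text
hole [0.64789635 0.13396329 0.058     ] pin [0.64478543 0.13407997 0.041     ] piv [0.67590891 0.21103263 0.04      ] tcp [0.61536239 0.02734242 0.11711729]
pivot-hole 0.08200234995183657 -109.97479682788938
tcp-hole 0.11147407394357202 -106.96888144703708
tool -x head -107.69638225643682
tilt 16.01634920850331
-107.7 pivot [0.67505052 0.21437005] flat hole [0.64920771 0.13339382] now hole [0.65021085 0.13653708]
-104 pivot [0.66285679 0.21783203] flat hole [0.64229342 0.13535689] now hole [0.64309163 0.13855833]
-110 pivot [0.68250819 0.21182399] flat hole [0.65343648 0.13195012] now hole [0.65456496 0.13505058]
```

The hole is about 3 mm from the pin, against 9 mm of play. I'll lower along the reverse arc with a 2 mm sideways trim.

arm_command(rows="1 0 -2 0 0 0 0; 1 -1.2 0 11.9 0 3.2 0; 1 -1.2 0 11.9 0 3.2 0; 1 -1.2 0 11.9 0 3.2 0; 1 0 0 0 0 0 0")

```text
time_s: 4.8
position: [0.6094, 0.0167, 0.0814]
tool_rot: [[0.303, 0.952, -0.036], [0.947, -0.306, -0.104], [-0.11, -0.003, -0.994]]
ft_force: [0.9, -0.5, -0.3]
grip_width: 0.0208
```

arm_command(rows="1 -1.2 0 11.9 0 3.2 0; 1 -0.6 0 6 0 1.6 0; 1 -0.6 0 4 0 1.6 0; 1 0 0 0 0 0 0; 1 0 0 0 0 0 0")

```text
time_s: 5.22
position: [0.6093, 0.0137, 0.0619]
tool_rot: [[0.303, 0.953, -0.0], [0.953, -0.303, -0.002], [-0.002, 0.0, -1.0]]
ft_force: [0.5, -1.2, 0.0]
grip_width: 0.0208
```

arm_command(rows="1 0 0 1.5 0 0 0; 1 0 0 0 0 0 0; 0.5 0 0 0 0 0 0; 0.2 0 0 0 0 0 0; 0 0 0 0 0 0 0")

```text
time_s: 5.63
position: [0.6089, 0.0138, 0.06]
tool_rot: [[0.303, 0.953, -0.001], [0.953, -0.303, -0.0], [-0.0, -0.0, -1.0]]
ft_force: [0.2, -0.7, 0.7]
grip_width: 0.0563
```

arm_command(rows="0 0 0 0 0 0 0; 0 0 0 0 0 0 0; 0 0 0 0 0 0 0; 0 0 0 -15 0 0 0; 0 0 0 -25 0 0 0")

```text
time_s: 6.05
position: [0.6078, 0.0136, 0.0981]
tool_rot: [[0.304, 0.953, -0.005], [0.953, -0.304, 0.001], [-0.001, -0.005, -1.0]]
ft_force: [-0.8, -0.9, 0.6]
grip_width: 0.0852
```

arm_command(rows="0 0 0 -35 0 0 0; 0 0 0 -35 0 0 0; 0 -25 -25 -10 0 0 0; 0 -25 -25 0 0 0 0; 0 -25 -25 0 0 0 0")

```text
time_s: 6.47
position: [0.5138, -0.0355, 0.1807]
tool_rot: [[0.303, 0.953, 0.002], [0.953, -0.303, -0.001], [-0.0, 0.002, -1.0]]
ft_force: [0.7, 0.1, 0.0]
grip_width: 0.0852
```

arm_command(rows="0 -25 -25 0 0 0 0; 0 -25 -25 0 0 0 0; 0 -25 -25 0 0 0 0; 0 0 0 0 0 0 0; 0 0 0 0 0 0 0")

```text
time_s: 6.88
position: [0.4199, -0.0844, 0.1804]
tool_rot: [[0.306, 0.952, 0.001], [0.952, -0.306, -0.0], [-0.0, 0.001, -1.0]]
ft_force: [0.0, -0.0, -0.1]
grip_width: 0.0855
```

```bash
python3 - <<'E'
from h import *
t=snap('top','t3')[:,:,::-1];w=snap('scene','s3')[:,:,::-1]
cv2.imwrite('pics/e.png',np.hstack([cv2.resize(t[200:290,330:450],(480,360),interpolation=cv2.INTER_CUBIC),cv2.resize(w[250:370,320:420],(300,360),interpolation=cv2.INTER_CUBIC)]))
E
```

```text
(no output)
```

View pics/e.png

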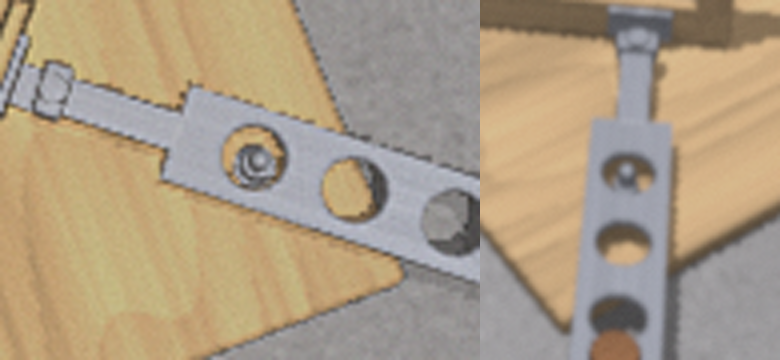

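The pin tip, at (258,160) in the crop, stands inside the near hole, centred at (255,155). The bar looks flat. I'll check the numbers before handing in.

```bash
python3 - <<'E'
from h import *
h=onz('top',(330+255/4,200+155/4),.035);p=onz('top',(330+258/4,200+160/4),.041);print('hole-pin mm',(h-p)[:2]*1000)
pts={}
for n,f,roi in(('top','t3',(440,230,520,310)),('scene','s3',(330,340,420,420))):
    x0,y0,x1,y1=roi; i=cv2.imread('pics/raw_%s.png'%f)[y0:y1,x0:x1]; g=cv2.cvtColor(i,cv2.COLOR_BGR2HSV)
    m=((g[...,0]<16)&(g[...,1]>80)).astype(np.uint8); k,l,st,c=cv2.connectedComponentsWithStats(m); j=1+np.argmax(st[1:,4]); print(n,st[j]+[x0,y0,0,0,0],c[j]+[x0,y0])
    pts[n]=(c[j]+[x0,y0],st[j],x0,y0)
# predicted knob top if flat
b=np.array([np.cos(np.radians(-107.5)),np.sin(np.radians(-107.5))]);k=h[:2]+.127*b
for z in (.073,.083): print(z,[proj(n,np.r_[k,z]).round(1) for n in('top','scene')],'foot',proj('scene',np.r_[k,.035]).round(1))
s=readout.observe();print(s['time_s'],s['ft_force'])
E
```

```text
hole-pin mm [2.88322691 0.52220371]
top [464 255  19  15 184] [473.56521739 262.11413043]
scene [357 360  16  28 380] [364.22105263 373.65526316]
0.073 [array([476.6, 260.4]), array([364.9, 366.6])] foot [363.9 383.5]
0.083 [array([478.4, 259.7]), array([365.2, 362. ])] foot [363.9 383.5]
6.9833 [ 0.10568925 -0.45835813  0.30158224]
```

```bash
python3 -c "
from rig import env; print(env.close_job())"
```

```text
the job is handed in; nothing more can be done
None
```

I gripped the knob and tipped the bar up about 16° over the pin. I then drew the window open about 85 mm, lowered the near hole onto the pin, let go and backed the arm away. The job was handed in at about 7 s of the 35 s allowed.

- **Hole over pin:** the last top view puts the hole about 3 mm from the pin (limit 14 mm), with the pin tip inside the hole.
- **Bar flat:** in the scene view the knob's top and foot are within a pixel or so of where they should be for a flat bar. I did not measure the knob's height or tilt directly. In the top view the knob blob, which takes in part of its side, was about 3 px from the prediction.
- **Contact:** the forces read after each move stayed under about 4 N. At the end the arm was clear of everything and the force reading was near zero.

No check failed.

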